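# Set the iris lever of the viewing light and switch it on

### The arm

A 7-joint arm with a two-finger parallel gripper is mounted at the origin on the work surface. World frame = base frame: x ahead of the robot, y to its left, z up, the work surface at z = 0. Lengths are in m, angles in rad, forces in N, time in s.
With the tool pointing down it reaches from about 0.4 to 0.85 m from the base axis. Payload 10.4 kg.
Tool frame: the origin (TCP) lies between the finger pads; the fingertips stand 17 mm ahead of it and the grasp point (between the pads) lies 2 mm behind it; z points along the fingers, y is the direction in which the jaws open and shut (so a half turn about z gives the same grasp; the last joint's range is limited). The gripper opens to 85 mm and grips with 20 to 120 N. Pads are 22 mm wide; open, the fingers measure 114 mm over their backs; the gripper's body (76 mm by 85 mm) begins 54 mm behind the grasp point. The pads swing forward as they close: fully open they stand 13 mm farther back than shut.
Start: joints at [1.081, 0.332, -0.065, 1.46, 0.022, 1.35, -0.088], TCP at [0.281, -0.558, 0.248] pointing down, gripper open.
Joint ranges: [-2.6, 2.6], [-0.5, 2.12], [-1.47, 1.34], [0.16, 2.42], [-1.27, 4.41], [0.06, 2.06], [-2.6, 2.6]. Speed limits (rad/s): [2.22, 2.22, 2.79, 2.79, 3.14, 3.14, 3.14].

### API

Orientations are given as a unit quaternion [x, y, z, w].
In Python, from workcell import manip gives the robot as it stands.
- The arm moves only by the tool jog_arm, never from a script. Its argument "steps" is one flat list of numbers, 5 for each row, row after row: the finger opening in m, from 0 to 0.0854, then the shift along the tool's x, y, z in m, then the turn about the tool's z in rad. In form: [gripper, x, y, z, twist, gripper, x, y, z, twist, ...]. A call has exactly 10 rows; each row is the pose to reach, as a shift and turn from the pose commanded when the call began, along the tool's axes at that moment; what a row does not reach only later rows make up. A row lasts 1/10 s, in which the tool goes at most 50 mm and 8.59 degrees, less where a joint would pass 70% of its speed; a pose out of reach is approached as far as the arm can. A call with a gripper value outside its range is refused whole. The fingers move at their own pace and stop on an object; "grip_force" is the grip in N (left out, the last holds). Time passes only in rows, so rows that repeat a pose let the fingers close, or fill a call up. It gives the time, the measured TCP pose, the force and the opening at its end, in the units of the state.
- manip.get_obs(): the state, without advancing time (a new reading comes with each control period).
- manip.camera(name): name is "scene" or "top" or "wrist"; returns (picture, depth): 384x512x3 uint8, red, green, blue; 384x512 float32, m along the optical axis (not along the pixel's ray), 0 where there is no reading.
- manip.calibration(name): a dict with "mtx" (3x3 intrinsics, pixels), "world_to_cam" (4x4, takes a point from world to camera coordinates). Camera axes: x right, y down, z forward; pixel columns grow to the right and rows downward; lengths in m; the calibration is good to about 2 mm. The wrist camera is an equidistant fisheye: a pixel r from the principal point sees the ray r / f radians off the axis. A picture is of the moment at which its call begins: read the wrist's pose just before it. calibration takes no time and is no camera call; for the wrist camera it gives the pose at the moment of the call.
- manip.hand_in(): hands the job in, once; it reports no verdict.
The state is a dict: "clock": time; "joint_pos": joint angles; "joint_velocities": joint speeds; "tau": joint torques, N m; "position": TCP position; "ee_rot": TCP orientation; "ft_force": force on the tool from outside, world axes, zero at the start; "torque": the same for the moment, N m; "grip_width": opening from 0.0 (shut) to 1.0 (fully open).
Only numpy, scipy, OpenCV 4.12 (cv2) and the standard library are available. Lean on these libraries where they do the work, as an engineer would, in place of code of your own. Each camera call takes 0.05 s, during which the arm holds its last target.

### The job

On the round viewing-light stand, push the iris ring's lever around with the fingers until its bar lies over the one broad mark of the dial and leave it there; only then press the push button of the switch box fully down with a fingertip and let it come back up. Nothing is to be picked up: leave the dish on the stand, the jar, the plier block and the band tray where they are.

Things in the scene. Friction and masses are not known exactly. Their poses are not given: they have to be found in the camera images.
- stand: Fixed round grey light stand, 184 mm across, flat top 45 mm above the work surface; place and yaw vary. Origin: centre of its underside, on the iris ring's vertical axis. On top: in the middle a 78 mm glass disc (50 mm up) with a dish on it, around it the aluminium iris ring (108 mm across, top 61 mm up), around that the flat white dial (46 mm up).
- post_top (a point): Top centre of the black post at the lever's end, to be pushed sideways along its arc: an upright cylinder 13 mm in diameter, its axis 102 mm from the ring's axis, 52 to 95 mm above the work surface. Moves with the lever. Nothing but the bar rises above the dial outside the ring.
- pointer (a point): Point on the top centre line of the lever's bar, 76 mm from the ring's axis, 60 mm above the work surface. The lever is one straight radial steel bar 6 mm wide, fixed to the ring, reaching over the dial to 103 mm from the axis, 54 to 60 mm above the work surface, with the post at its end. Moves with the lever.
- iris (a joint): Angle of iris ring and lever, rad: 0 when the lever points along the stand's own -x (to the robot's side), growing anticlockwise seen from above; stops at -1.4 and 1.4, the mark well inside them. Stiff (about 1.5 N at the post), no spring or detents: it stays where it is left.
- mark (a point): Centre of the dial's broad mark, 76 mm from the ring's axis, 46 mm above the work surface: a flat black radial stripe 28 by 14 mm. The other marks, every 15 degrees either side of it, are thin (13 by 2.5 mm). The dial is clamped at a different angle each time. The lever is set when pointer is straight above this point.
- switch: Fixed white switch box, 75 mm (its x) by 95 mm (its y), 30 mm high, to the left or to the right of the stand. Origin: centre of its underside. The push button stands in the centre of its top.
- lamp_button_top (a point): Top centre of the round black push button, 32 mm in diameter, pointing up. It is sprung: pressed straight down it travels 6 mm, needing 5 N at the bottom, and comes back when let go. The point moves with it.
- lamp_button (a joint): Travel of the push button in m: 0 up, 0.006 fully down.
- dish: Loose white dish, 52 mm across, 14 mm high, standing on the glass in the middle of the iris ring. Origin: centre of its underside. Leave alone.
- jar: Loose amber glass jar with a metal lid, 60 mm across, 75 mm high, on the other side of the stand from the switch box. Origin: centre of its underside. Leave alone.
- plier_block: Loose dark wooden block, 80 mm (x) by 200 mm (y) by 35 mm, with a row of upright pliers to 130 mm high. Origin: centre of its underside. Leave alone.
- band_tray: Loose white tray with small compartments, 120 mm (x) by 160 mm (y) by 25 mm. Origin: centre of its underside. Leave alone.
Not all that is in view belongs to the job. Leave any pink or yellow look-alike of the stand alone.

How it is judged:
On the way, in this order (a step that is already met when the one before it is completed fails the run):
1. the lever's bar lies over the broad mark, at rest (horizontal distance between pointer and mark below 0.0055 m and velocity of joint iris between -0.05 and 0.05 rad/s), for 0.3 s.
2. the push button is pressed down, with the lever on the mark (value of joint lamp_button above 0.0045 m and horizontal distance between pointer and mark below 0.0055 m), for 0.05 s.
At the end, for the whole second after the job is handed in: The bar's pointer point is within 5.5 mm, seen from above, of the broad mark's centre; the button has been pressed 4.5 mm or more with the lever so set and is up again (under 1.5 mm); the dish is within 12 mm and the jar, block and tray within 20 mm of where they started (horizontal distance between pointer and mark below 0.0055 m and value of joint lamp_button below 0.0015 m and distance of dish from where it was at the start of the episode below 0.012 m and distance of each of jar, plier_block, band_tray from where it was at the start of the episode below 0.02 m); the robot touches nothing.
It fails at once if the button is pressed while the lever is off the mark (value of joint lamp_button above 0.003 m and horizontal distance between pointer and mark above 0.0055 m).
It fails at once if the dish is lifted or moved more than 12 mm (distance of dish from where it was at the start of the episode above 0.012 m).
It fails at once if the jar is lifted, tipped or moved more than 20 mm (distance of jar from where it was at the start of the episode above 0.02 m or angle between jar's own z axis and vertical above 0.4 rad).
It fails at once if the plier block is lifted, tipped or moved more than 20 mm (distance of plier_block from where it was at the start of the episode above 0.02 m or angle between plier_block's own z axis and vertical above 0.3 rad).
It fails at once if the band tray is lifted or moved more than 20 mm (distance of band_tray from where it was at the start of the episode above 0.02 m).
It also fails if it takes over 56 s, if anything falls off the work surface, if the arm or the gripper's body presses on something with over 40 N, if the wrist force passes 120 N, or if a joint passes its speed limit or range.

## Working session

There is one attempt and no reset: what is moved stays moved. The work goes in short steps, Python scripts to look and compute and a tool call to move; the robot and the scene stay as the last step left them, time stands still between calls to the robot, and variables do not carry over. Pictures are saved under pics/ and viewed, and the job is handed in when it is done.

Besides the shell and the picture viewer there is one more tool, called after "Call:" by a JSON object that holds its "fn" and its "kwargs", one argument or row to a line. jog_arm: Moves the arm, as the interface text tells. Its arguments: {"type":"object","properties":{"steps":{"type":"array"},"grip_force":{"type":"number"}},"required":["steps"]}

```bash
mkdir -p pics; python3 - <<'E'
from workcell import manip
import cv2,numpy as np
o=manip.get_obs();print(o)
for n in("top","scene"):
    p,d=manip.camera(n);cv2.imwrite(f"pics/{n}0.png",p[:,:,::-1]);np.save(f"pics/{n}0.npy",d)
    c=manip.calibration(n);print(n,c)
E
```

```text
{'clock': 0.0, 'joint_pos': array([ 1.08137838,  0.33288914, -0.06468016,  1.46095107,  0.02157373,
        1.34990961, -0.08847512]), 'joint_velocities': array([ 0.00066037, -0.00161554,  0.00011333,  0.00117915, -0.00050491,
       -0.000147  , -0.00106248]), 'tau': array([-3.65502219e-04, -6.25462532e+01,  4.89702111e-02, -3.91609168e+01,
        1.62311608e-02,  9.90991888e-03, -8.79982764e-06]), 'position': array([ 0.28111004, -0.55781064,  0.24750043]), 'ee_rot': array([ 9.72880819e-01,  2.31305808e-01, -1.93063191e-04, -7.05555969e-04]), 'ft_force': array([-0.66522933, -0.26005171,  0.47285966]), 'torque': array([-0.03006377,  0.05076974, -0.04121662]), 'grip_width': 1.0039738988716373}
top {'mtx': array([[403.47037979,   0.        , 256.62654573],
       [  0.        , 403.47037979, 187.49276592],
       [  0.        ,   0.        ,   1.        ]]), 'world_to_cam': array([[ 0.01791832, -0.99983768, -0.00188174, -0.01144333],
       [-0.99584723, -0.01767873, -0.08930713,  0.51276482],
       [ 0.08925936,  0.00347416, -0.99600236,  1.33878702],
       [ 0.        ,  0.        ,  0.        ,  1.        ]])}
scene {'mtx': array([[493.21007006,   0.        , 255.95350336],
       [  0.        , 493.21007006, 201.30599256],
       [  0.        ,   0.        ,   1.        ]]), 'world_to_cam': array([[ 0.19925184,  0.97987297,  0.01215223, -0.09385461],
       [ 0.8144539 , -0.15869324, -0.55810509, -0.35681817],
       [-0.54494362,  0.1211009 , -0.82968128,  1.66096886],
       [ 0.        ,  0.        ,  0.        ,  1.        ]])}
```

View pics/top0.png

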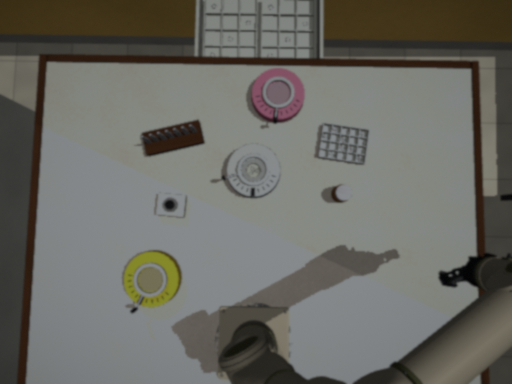

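View pics/scene0.png

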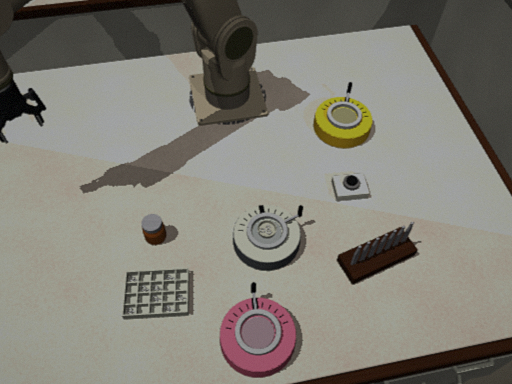

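The stand candidates in the top view are pink (277,95), yellow (151,278) and grey-white (252,170). By the description it is the grey one. Next is a close crop to check that.

```bash
python3 - <<'E'
import cv2,numpy as np
a=cv2.imread("pics/top0.png")[130:215,195:295];b=cv2.imread("pics/scene0.png")[190:275,220:320]
cv2.imwrite("pics/crop0.png",np.hstack([cv2.resize(x,(400,340),interpolation=cv2.INTER_CUBIC) for x in(a,b)]))
cv2.imwrite("pics/crop1.png",cv2.resize(cv2.imread("pics/top0.png")[120:230,120:380],None,fx=3,fy=3,interpolation=cv2.INTER_CUBIC))
E
```

```text
(no output)
```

View pics/crop0.png

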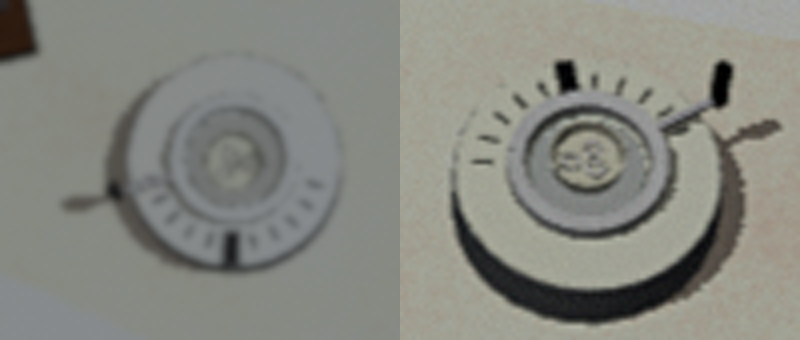

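View pics/crop1.png

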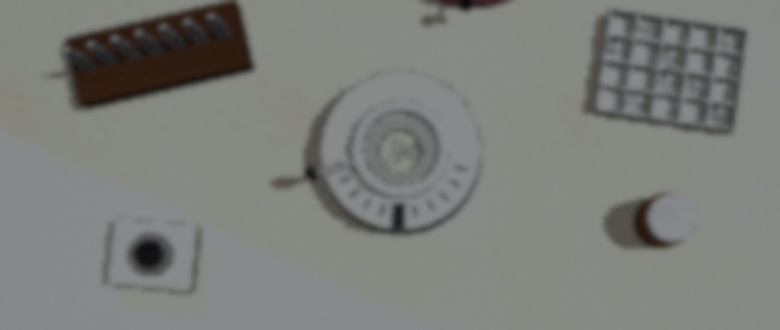

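The crop confirms the grey stand. The flat broad mark is near top px (253,192), the lever post near (224,177), and the button near (170,205). Next I measure each of them.

```bash
cat > h.py <<'E'
import numpy as np,cv2
from workcell import manip
def ray(n,uv,z,c=None):
    c=c or manip.calibration(n);K,T=c["mtx"],c["world_to_cam"];R,t=T[:3,:3],T[:3,3]
    d=R.T@np.linalg.inv(K)@[uv[0],uv[1],1];o=-R.T@t
    return o+d*(z-o[2])/d[2]
def proj(n,P):
    c=manip.calibration(n);p=c["world_to_cam"][:3]@np.append(P,1);p=c["mtx"]@p;return p[:2]/p[2]
E
python3 - <<'E'
from h import *
def blobs(n,box,thr,amin=3):
    u0,v0,u1,v1=box;g=cv2.imread(f"pics/{n}0.png").max(2)[v0:v1,u0:u1]
    k,l,s,c=cv2.connectedComponentsWithStats((g<thr).astype('uint8'))
    return [(s[i,4],s[i,:4]+[u0,v0,0,0],c[i]+[u0,v0]) for i in range(1,k) if s[i,4]>=amin]
for n,box,thr in(("top",(205,135,290,205),60),("top",(155,190,190,220),50),("scene",(230,195,325,230),60),("scene",(330,165,375,200),60)):
    print(n)
    for a,b,c in blobs(n,box,thr):
        print(a,b,c,ray(n,c,.046).round(4),ray(n,c,.075).round(4),ray(n,c,.036).round(4))
# dish/ring etc heights from depth
d=np.load("pics/top0.npy");print(d[165:180,245:260:5].round(3)[::5],d[200:210,160:180:4][::3].round(3))
# bright disc of stand top
g=cv2.imread("pics/top0.png")
for n,box in(("top",(215,135,290,205)),):
    c=manip.calibration(n);dd=np.load(f"pics/{n}0.npy")
    v,u=np.mgrid[box[1]:box[3],box[0]:box[2]];Z=dd[v,u]
    P=np.linalg.inv(c["mtx"])@np.stack([u*Z,v*Z,Z]).reshape(3,-1)
    W=(c["world_to_cam"][:3,:3].T@(P-c["world_to_cam"][:3,3:])).T
    print(np.percentile(W[:,2],[1,10,50,90,99]))
    m=((W[:,2]>.03)&(W[:,2]<.056)).reshape(v.shape).astype('uint8')
    m=cv2.morphologyEx(m,cv2.MORPH_CLOSE,np.ones((3,3)))
    cs,_=cv2.findContours(m,cv2.RETR_EXTERNAL,cv2.CHAIN_APPROX_NONE);q=max(cs,key=cv2.contourArea)
    e=cv2.fitEllipse(q);print(e,ray(n,np.array(e[0])+box[:2],.045), e[1][0]*1.25/403)
E
```

```text
top
14 [222 175   4   5] [223.35714286 177.35714286] [0.5427 0.1089 0.046 ] [0.5394 0.1063 0.075 ] [0.5438 0.1097 0.036 ]
20 [251 189   3   8] [252.2 192.9] [0.4926 0.012  0.046 ] [0.4904 0.0116 0.075 ] [0.4933 0.0121 0.036 ]
top
64 [165 200   9   9] [169.125    204.265625] [0.45   0.2859 0.046 ] [0.4487 0.2795 0.075 ] [0.4504 0.2881 0.036 ]
scene
29 [259 205   5   8] [261.10344828 208.72413793] [0.4963 0.0087 0.046 ] [0.5147 0.0042 0.075 ] [0.49   0.0102 0.036 ]
42 [298 206   5  11] [299.88095238 210.76190476] [0.5232 0.1116 0.046 ] [0.5409 0.1045 0.075 ] [0.5171 0.1141 0.036 ]
22 [252 217  16   9] [259.18181818 219.36363636] [ 0.5289 -0.0034  0.046 ] [ 0.5465 -0.0076  0.075 ] [ 0.5229 -0.002   0.036 ]
5 [288 219   5   3] [290.  219.8] [0.5463 0.0781 0.046 ] [0.5634 0.0719 0.075 ] [0.5404 0.0803 0.036 ]
4 [259 222   4   4] [260.5 223.5] [ 0.5424 -0.0026  0.046 ] [ 0.5596 -0.0068  0.075 ] [ 0.5365 -0.0012  0.036 ]
scene
98 [346 176  12  10] [351.3877551  180.34693878] [0.451  0.2822 0.046 ] [0.4705 0.2707 0.075 ] [0.4442 0.2861 0.036 ]
24 [344 184  15   6] [350.375      187.33333333] [0.474  0.2719 0.046 ] [0.4929 0.2607 0.075 ] [0.4675 0.2757 0.036 ]
[[1.343 1.338 1.335]
 [1.338 1.335 1.334]
 [1.336 1.331 1.335]] [[1.352 1.339 1.327 1.34  1.35 ]
 [1.351 1.335 1.325 1.327 1.336]
 [1.347 1.342 1.328 1.327 1.341]
 [1.348 1.339 1.333 1.335 1.349]]
[-0.00549591 -0.00230508  0.00428833  0.05468282  0.06733824]
((37.968589782714844, 35.07339859008789), (52.646522521972656, 53.22577667236328), 57.90315246582031) [0.56897662 0.01086105 0.045     ] 0.16329566539073403
```

```bash
cat >> h.py <<'E'
from scipy.spatial.transform import Rotation as Ro
def shift(P,yaw_y=None,cmd=None):
    """target world point (and tool-y yaw, rad) -> tool-axes shift, twist"""
    o=manip.get_obs();R=Ro.from_quat(o["ee_rot"]).as_matrix();p=o["position"] if cmd is None else cmd
    s=R.T@(np.asarray(P)-p);tw=0
    if yaw_y is not None:
        y=np.arctan2(R[1,1],R[0,1]);tw=-((yaw_y-y+np.pi)%(2*np.pi)-np.pi)
    return s.round(4),round(float(tw),3)
E
python3 - <<'E'
from h import *
print(shift([.53,.10,.248],np.radians(17)),shift([.48,.06,.26],np.radians(17)))
E
```

```text
(array([ 5.183e-01, -4.755e-01,  2.000e-04]), -1.401) (array([ 0.4557, -0.4623, -0.0118]), -1.401)
```

Call:
{"fn": "jog_arm", "kwargs": {
  "steps": [0.085, 0.033, -0.033, 0, -0.14, 0.085, 0.066, -0.066, 0, -0.28, 0.085, 0.1, -0.1, 0, -0.42, 0.085, 0.133, -0.133, 0, -0.56, 0.085, 0.166, -0.166, 0, -0.7, 0.085, 0.2, -0.2, 0, -0.84, 0.085, 0.233, -0.233, 0, -0.98, 0.085, 0.266, -0.266, 0, -1.12, 0.085, 0.3, -0.3, 0, -1.26, 0.085, 0.333, -0.333, 0, -1.4]
}}

```text
clock: 1.1
position: [0.4288, -0.1089, 0.2482]
ee_rot: [0.593, 0.805, -0.0, 0.0]
ft_force: [0.6, -0.1, 0.3]
grip_width: 0.993
```

```bash
python3 - <<'E'
from h import *
o=manip.get_obs();print(o["position"],o["ee_rot"],o["joint_pos"])
print(shift([.48,.06,.25],np.radians(17)))
E
```

```text
[ 0.42883781 -0.10893955  0.24824798] [ 5.92811222e-01  8.05341422e-01 -1.83159650e-04  1.22713117e-04] [ 0.69925568 -0.05084686 -0.52955656  1.88849555 -0.02621621  1.29702321
  0.47905691]
(array([ 0.1461,  0.0991, -0.0018]), 0.005)
```

Call:
{"fn": "jog_arm", "kwargs": {
  "steps": [0.085, 0.03, 0.02, 0, 0, 0.085, 0.06, 0.04, 0, 0, 0.085, 0.09, 0.06, 0, 0, 0.085, 0.12, 0.08, 0, 0, 0.085, 0.146, 0.099, 0, 0, 0.04, 0.146, 0.099, 0, 0, 0.03, 0.146, 0.099, 0, 0, 0.03, 0.146, 0.099, 0, 0, 0.03, 0.146, 0.099, 0, 0, 0.03, 0.146, 0.099, 0, 0]
}}

```text
clock: 2.1
position: [0.4808, 0.0567, 0.2483]
ee_rot: [0.596, 0.803, -0.0, 0.0]
ft_force: [0.3, -0.2, -0.7]
grip_width: 0.354
```

```bash
python3 - <<'E'
from h import *
import pickle
c=manip.calibration("wrist");o=manip.get_obs();p,d=manip.camera("wrist")
cv2.imwrite("pics/w1.png",p[:,:,::-1]);pickle.dump((c,d,o),open("pics/w1.pkl","wb"))
print(o["position"],o["grip_width"]);print(c)
E
```

```text
[0.48083658 0.05674333 0.24832126] 0.35355824043324313
{'mtx': array([[297.31863964,   0.        , 252.08389733],
       [  0.        , 297.31863964, 194.31512176],
       [  0.        ,   0.        ,   1.        ]]), 'world_to_cam': array([[ 9.56869481e-01,  2.90517058e-01,  7.96776734e-04,
        -4.75628104e-01],
       [ 2.80337927e-01, -9.24055432e-01,  2.59869594e-01,
        -1.15467108e-01],
       [ 7.62328157e-02, -2.48437917e-01, -9.65643391e-01,
         3.55790717e-01],
       [ 0.00000000e+00,  0.00000000e+00,  0.00000000e+00,
         1.00000000e+00]])}
```

View pics/w1.png

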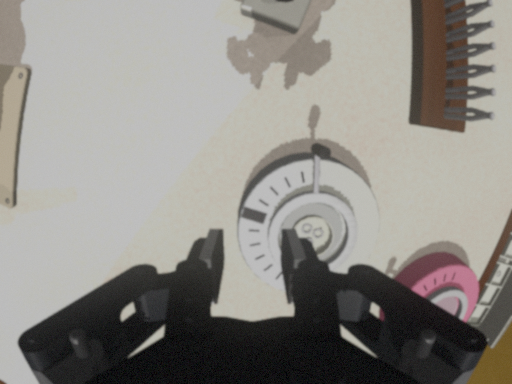

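The wrist view shows the broad mark near (253,214), the post near (320,151) and the bar near (317,175). Next I compute their positions with the fisheye model.

```bash
cat >> h.py <<'E'
def wray(uv,z,c):
    K,T=c["mtx"],c["world_to_cam"];R,t=T[:3,:3],T[:3,3]
    uv=np.atleast_2d(np.asarray(uv,float));x=(uv-K[:2,2])/K[0,0];r=np.linalg.norm(x,axis=1,keepdims=True)+1e-9
    d=np.hstack([np.sin(r)*x/r,np.cos(r)])@R;o=-R.T@t
    return o+d*((z-o[2])/d[:,2:])
E
python3 - <<'E'
from h import *
import pickle
c,d,o=pickle.load(open("pics/w1.pkl","rb"));im=cv2.imread("pics/w1.png");g=im.max(2)
def blobs(box,thr,amin=15):
    u0,v0,u1,v1=box
    k,l,s,cc=cv2.connectedComponentsWithStats((g[v0:v1,u0:u1]<thr).astype('uint8'))
    for i in range(1,k):
        if s[i,4]>=amin:
            print(s[i],cc[i]+[u0,v0],wray(cc[i]+[u0,v0],.046,c)[0].round(4),wray(cc[i]+[u0,v0],.095,c)[0].round(4))
            if s[i,4]>60 and s[i,4]<400:
                v,u=np.nonzero(l==i);W=wray(np.c_[u+u0,v+v0],.046,c)[:,:2];print(cv2.minAreaRect(W.astype('float32')*1000))
blobs((236,195,285,225),75);print();blobs((300,135,335,165),60)
cv2.imwrite("pics/w1c.png",cv2.resize(im[130:300,220:400],None,fx=4,fy=4,interpolation=cv2.INTER_CUBIC)[:600])
E
```

```text
(no output)
```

View pics/w1c.png

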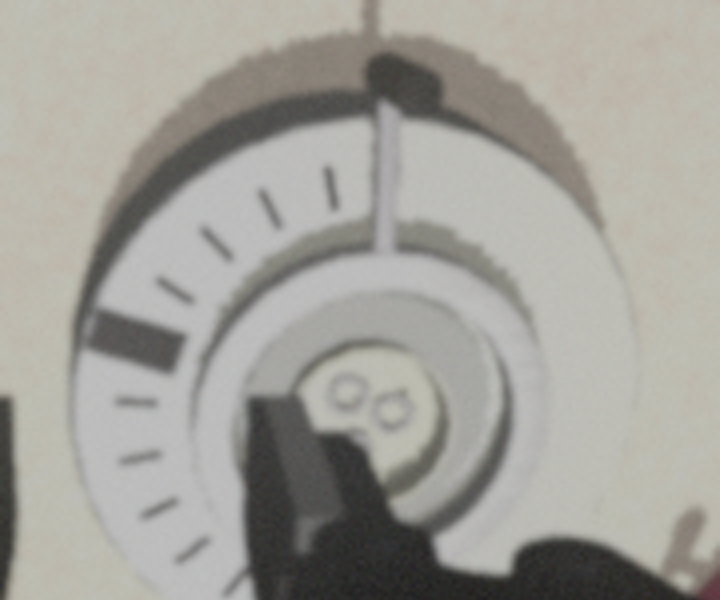

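```bash
python3 - <<'E'
from h import *
import pickle
c,d,o=pickle.load(open("pics/w1.pkl","rb"));im=cv2.imread("pics/w1.png");g=im.max(2)
u0,v0=242,202
k,l,s,cc=cv2.connectedComponentsWithStats((g[v0:230,u0:270]<130).astype('uint8'));print(s[1:],cc[1:]+[u0,v0])
mk=wray([254.2,215.2],.046,c)[0];print("mark",mk,"top",ray("top",(252.2,192.9),.046))
bi,bo=wray([[316.2,190],[317,160]],.060,c);print("bar",bi,bo)
# dial outer edge, visible right/left points (crop coords) z=.045/.046
e=np.array([(78,340),(75,400),(635,340),(632,400),(600,500),(628,300),(590,220),(520,150),(90,480),(330,120),(440,118)])/4+[220,130]
W=wray(e,.0455,c)[:,:2];A=np.c_[2*W,np.ones(len(W))];x=np.linalg.lstsq(A,(W**2).sum(1),rcond=None)[0]
C=x[:2];r=np.sqrt(x[2]+C@C);print("centre",C,"r",r,np.linalg.norm(W-C,axis=1).round(4))
print("mark dist",np.linalg.norm(mk[:2]-C),"ang",np.degrees(np.arctan2(*(mk[:2]-C)[::-1])))
for b in(bi,bo):print(np.linalg.norm(b[:2]-C),np.degrees(np.arctan2(*(b[:2]-C)[::-1])))
# thin marks: z=.046
th=np.array([(332,188),(270,208),(217,244),(176,291),(136,402),(139,460),(157,510),(193,549)])/4+[220,130]
W=wray(th,.046,c)[:,:2]-C;print(np.linalg.norm(W,axis=1).round(4),np.degrees(np.arctan2(W[:,1],W[:,0])).round(1)%360)
E
```

```text
[[  0   0  24  21 251]
 [ 21   0   2   2   2]
 [ 24   2   1   1   1]] [[252.66135458 214.14741036]
 [263.5        202.5       ]
 [266.         204.        ]]
mark [0.4959408  0.01207773 0.046     ] top [0.49257274 0.01196636 0.046     ]
bar [0.55160905 0.0644306  0.06      ] [0.5411995  0.09629212 0.06      ]
centre [0.56864179 0.01219559] r 0.0881373519443924 [0.0893 0.0879 0.0879 0.0877 0.0892 0.0878 0.0875 0.0887 0.0872 0.0874
 0.0888]
mark dist 0.07270109287549635 ang -179.90712050081567
0.05494188900313762 108.06005951355542
0.08846076533720196 108.07248689650467
[0.0681 0.0686 0.0686 0.0686 0.0698 0.071  0.072  0.0708] [118.9 134.6 149.9 165.1 195.5 211.  225.4 239.9]
```

Wrist and top views agree. The centre is about (0.5687, 0.0118), the mark is at about 180° and the lever at about 108°. The wrist radii come out about 4 % small, but angles are unaffected. I'll go above the post with the jaws along the tangent.

```bash
python3 - <<'E'
from h import *
print(shift([.538,.108,.15],np.radians(18)),shift([.538,.108,.083],np.radians(18)))
E
```

```text
(array([0.0323, 0.0695, 0.0983]), -0.019) (array([0.0324, 0.0695, 0.1653]), -0.019)
```

Call:
{"fn": "jog_arm", "kwargs": {
  "steps": [0.04, 0.01, 0.02, 0.02, -0.02, 0.04, 0.02, 0.045, 0.05, -0.02, 0.04, 0.032, 0.07, 0.08, -0.02, 0.04, 0.032, 0.07, 0.1, -0.02, 0.04, 0.032, 0.07, 0.1, -0.02, 0.04, 0.032, 0.07, 0.1, -0.02, 0.04, 0.032, 0.07, 0.1, -0.02, 0.04, 0.032, 0.07, 0.1, -0.02, 0.04, 0.032, 0.07, 0.1, -0.02, 0.04, 0.032, 0.07, 0.1, -0.02]
}}

```text
clock: 3.15
position: [0.5387, 0.1085, 0.1489]
ee_rot: [0.587, 0.809, 0.0, 0.0]
ft_force: [0.1, 0.2, -0.8]
grip_width: 0.468
```

```bash
python3 - <<'E'
from h import *
import pickle
c=manip.calibration("wrist");o=manip.get_obs();p,d=manip.camera("wrist")
cv2.imwrite("pics/w2.png",p[:,:,::-1]);pickle.dump((c,d,o),open("pics/w2.pkl","wb"))
print(o["position"],o["grip_width"],np.degrees(Ro.from_quat(o["ee_rot"]).as_euler("xyz")))
E
```

```text
[0.53873758 0.10845624 0.14890709] 0.4684061029024833 [1.79949139e+02 3.37528307e-02 1.08085138e+02]
```

View pics/w2.png

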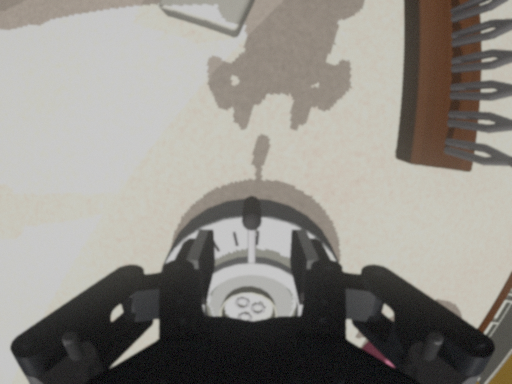

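The post at (252,212) is centred between the fingers, which stand at 205 and 300. I'll descend.

Call:
{"fn": "jog_arm", "kwargs": {
  "steps": [0.04, 0, 0, 0.015, 0, 0.04, 0, 0, 0.03, 0, 0.04, 0, 0, 0.045, 0, 0.04, 0, 0, 0.06, 0, 0.04, 0, 0, 0.066, 0, 0.03, 0, 0, 0.066, 0, 0.02, 0, 0, 0.066, 0, 0.016, 0, 0, 0.066, 0, 0.016, 0, 0, 0.066, 0, 0.016, 0, 0, 0.066, 0],
  "grip_force": 20
}}

```text
clock: 4.2
position: [0.5388, 0.1087, 0.0827]
ee_rot: [0.587, 0.81, 0.0, 0.0]
ft_force: [-0.1, -0.2, -0.1]
grip_width: 0.187
```

```bash
python3 - <<'E'
from h import *
o=manip.get_obs();R=Ro.from_quat(o["ee_rot"]).as_matrix();p=o["position"];print(p,o["grip_width"]*85.4,o["ft_force"])
p0,d=manip.camera("scene");cv2.imwrite("pics/s3.png",cv2.resize(p0[150:290,180:340,::-1],None,fx=4,fy=4))
C=np.array([.5687,.0118]);rho=.102
a0=np.arctan2(*(p[:2]-C)[::-1]);print(np.degrees(a0),np.linalg.norm(p[:2]-C))
for a in np.radians(np.linspace(108,180,19)):
    P=np.r_[C+rho*np.array([np.cos(a),np.sin(a)]),p[2]]
    print(round(np.degrees(a)),*shift(P,a-np.pi/2))
E
```

```text
[0.53880936 0.10865312 0.08271839] 15.982877048352469 [-0.08109307 -0.24578407 -0.07057798]
107.15117902483881 0.10136062868664716
108 [ 0.0007 -0.0014 -0.0001] 0.002
112 [ 0.0004 -0.0085 -0.0001] -0.068
116 [-0.0003 -0.0156 -0.0001] -0.138
120 [-0.0015 -0.0226 -0.0001] -0.208
124 [-0.0032 -0.0295 -0.0001] -0.278
128 [-0.0054 -0.0363 -0.0001] -0.347
132 [-0.0081 -0.0429 -0.0001] -0.417
136 [-0.0112 -0.0493 -0.0001] -0.487
140 [-0.0147 -0.0555 -0.0001] -0.557
144 [-0.0187 -0.0614 -0.0001] -0.627
148 [-0.0231 -0.067  -0.0001] -0.696
152 [-0.0278 -0.0723 -0.0001] -0.766
156 [-0.0329 -0.0773 -0.0001] -0.836
160 [-0.0384 -0.0819 -0.0001] -0.906
164 [-0.0441 -0.0861 -0.0001] -0.976
168 [-0.0502 -0.0898 -0.0001] -1.045
172 [-0.0565 -0.0932 -0.0001] -1.115
176 [-0.063  -0.0961 -0.0001] -1.185
180 [-0.0696 -0.0986 -0.0001] -1.255
```

View pics/s3.png

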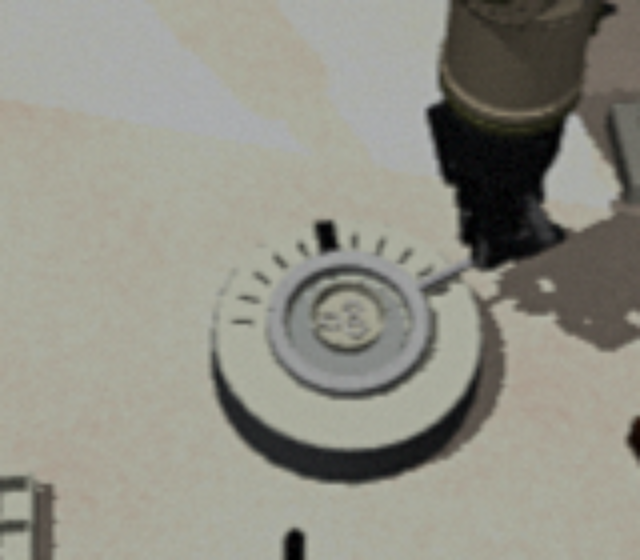

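The jaws are around the post with no force. Now I follow the arc from 108° to 144°, at 4° a row.

Call:
{"fn": "jog_arm", "kwargs": {
  "steps": [0.016, 0.0005, -0.0085, 0, -0.07, 0.016, -0.0005, -0.0155, 0, -0.14, 0.016, -0.0015, -0.0225, 0, -0.21, 0.016, -0.003, -0.0295, 0, -0.28, 0.016, -0.0055, -0.0365, 0, -0.35, 0.016, -0.008, -0.043, 0, -0.42, 0.016, -0.011, -0.0495, 0, -0.49, 0.016, -0.015, -0.0555, 0, -0.56, 0.016, -0.0185, -0.0615, 0, -0.63, 0.016, -0.0185, -0.0615, 0, -0.63]
}}

```text
clock: 5.25
position: [0.4857, 0.0713, 0.0825]
ee_rot: [0.307, 0.952, -0.0, 0.0]
ft_force: [-0.2, -0.7, -0.1]
grip_width: 0.185
```

```bash
python3 - <<'E'
from h import *
o=manip.get_obs();p=o["position"];print(p,o["grip_width"]*85.4,o["ft_force"],o["torque"])
C=np.array([.5687,.0118]);rho=.102
print(np.degrees(np.arctan2(*(p[:2]-C)[::-1])),np.linalg.norm(p[:2]-C))
for a in np.radians(np.arange(144,185,4)):
    print(round(np.degrees(a)),*shift(np.r_[C+rho*np.array([np.cos(a),np.sin(a)]),.0827],a-np.pi/2))
E
```

```text
[0.48572219 0.07131415 0.0824771 ] 15.833062658476788 [-0.17842434 -0.69621727 -0.11333201] [-0.04389841  0.03175042 -0.02187589]
144.35078332369466 0.10211391531927727
144 [-0.0001  0.0006 -0.0002] 0.004
148 [-0.0003 -0.0065 -0.0002] -0.066
152 [-0.0011 -0.0136 -0.0002] -0.136
156 [-0.0023 -0.0206 -0.0002] -0.206
160 [-0.004  -0.0275 -0.0002] -0.275
164 [-0.0061 -0.0343 -0.0002] -0.345
168 [-0.0088 -0.0409 -0.0002] -0.415
172 [-0.0119 -0.0473 -0.0002] -0.485
176 [-0.0154 -0.0535 -0.0002] -0.555
180 [-0.0194 -0.0594 -0.0002] -0.625
184 [-0.0237 -0.065  -0.0002] -0.694
```

Call:
{"fn": "jog_arm", "kwargs": {
  "steps": [0.016, -0.0005, -0.0065, 0, -0.065, 0.016, -0.001, -0.0135, 0, -0.135, 0.016, -0.0025, -0.0205, 0, -0.205, 0.016, -0.004, -0.0275, 0, -0.275, 0.016, -0.006, -0.0345, 0, -0.345, 0.016, -0.009, -0.041, 0, -0.415, 0.016, -0.012, -0.0475, 0, -0.485, 0.016, -0.0155, -0.0535, 0, -0.555, 0.016, -0.0195, -0.06, 0, -0.63, 0.016, -0.0195, -0.06, 0, -0.63]
}}

```text
clock: 6.25
position: [0.4667, 0.0113, 0.0823]
ee_rot: [-0.002, 1.0, -0.0, -0.0]
ft_force: [0.8, 0.2, 0.3]
grip_width: 0.19
```

```bash
python3 - <<'E'
from h import *
o=manip.get_obs();p=o["position"];print(p,o["grip_width"]*85.4,o["ft_force"])
C=np.array([.5687,.0118])
print(np.degrees(np.arctan2(*(p[:2]-C)[::-1])),np.linalg.norm(p[:2]-C))
for n in("scene","wrist"):
    q,d=manip.camera(n);cv2.imwrite(f"pics/{n}4.png",cv2.resize(q[150:290,180:340,::-1],None,fx=4,fy=4,interpolation=cv2.INTER_CUBIC) if n=="scene" else q[:,:,::-1])
E
```

```text
[0.4666667  0.01131944 0.08233084] 16.240671023257686 [0.78859232 0.15535589 0.26795039]
-179.73014826319957 0.10203442733795302
```

View pics/scene4.png

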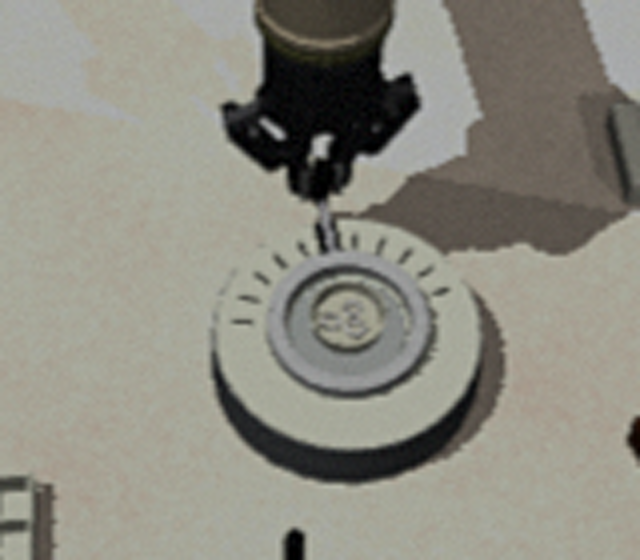

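View pics/wrist4.png

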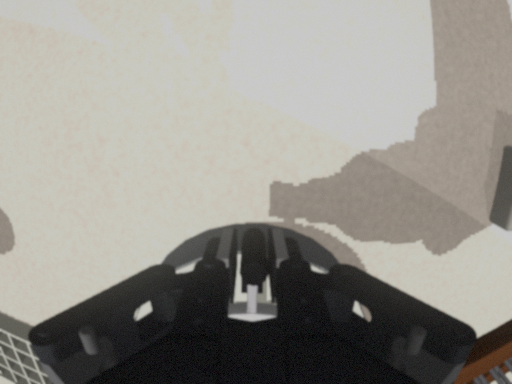

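The bar now lies over the mark. I'll open the jaws and rise straight up, then check from higher.

Call:
{"fn": "jog_arm", "kwargs": {
  "steps": [0.04, 0, 0, 0, 0, 0.04, 0, 0, 0, 0, 0.04, 0, 0, 0, 0, 0.04, 0, 0, -0.02, 0, 0.04, 0, 0, -0.05, 0, 0.04, 0.0, 0, -0.08, 0, 0.04, -0.03, 0, -0.11, 0, 0.04, -0.07, 0, -0.14, 0, 0.04, -0.07, 0, -0.16, 0, 0.04, -0.07, 0, -0.16, 0]
}}

```text
clock: 7.35
position: [0.5383, 0.0131, 0.2444]
ee_rot: [-0.003, 1.0, 0.001, 0.002]
ft_force: [0.3, 0.4, -0.2]
grip_width: 0.467
```

```bash
python3 - <<'E'
from h import *
import pickle
o=manip.get_obs();print(o["position"])
for n in("wrist","top","scene"):
    c=manip.calibration(n);q,d=manip.camera(n);cv2.imwrite(f"pics/{n}5.png",q[:,:,::-1]);pickle.dump(c,open(f"pics/{n}5.pkl","wb"))
E
```

```text
[0.53826389 0.01308096 0.24444673]
```

View pics/wrist5.png

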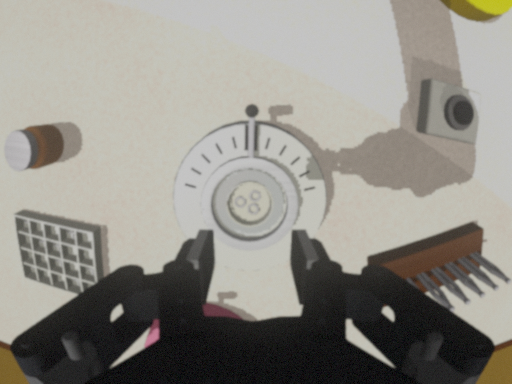

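```bash
python3 - <<'E'
from h import *
im=cv2.imread("pics/wrist5.png");a=cv2.resize(im[95:170,205:300],None,fx=8,fy=8,interpolation=cv2.INTER_CUBIC)
cv2.imwrite("pics/w5c.png",a)
E
```

```text
(no output)
```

View pics/w5c.png

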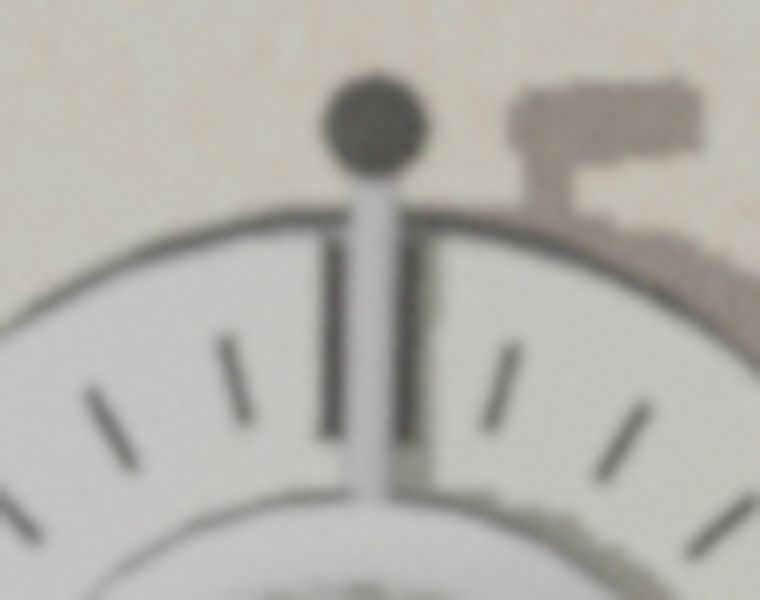

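The bar (crop u 348–397) is symmetric over the mark (320–423), an offset under 1 mm. Next is the button: first its height and place.

```bash
python3 - <<'E'
from h import *
for n in("top","scene"):
    g=cv2.imread(f"pics/{n}0.png").max(2)
u,v=169.1,204.3
c=manip.calibration("top");d=np.load("pics/top0.npy")
for n,(u,v) in(("top",(169.1,204.3)),("scene",(351.4,180.3))):
    c=manip.calibration(n);d=np.load(f"pics/{n}0.npy")[int(v)-2:int(v)+4,int(u)-2:int(u)+4];z=np.median(d)
    P=np.linalg.inv(c["mtx"])@[u,v,1]*z;print(n,c["world_to_cam"][:3,:3].T@(P-c["world_to_cam"][:3,3]))
print(shift([.45,.284,.20]),shift([.45,.284,.11]))
E
```

```text
top [0.44957327 0.28438999 0.05330066]
scene [0.45408138 0.28035703 0.05083525]
(array([0.0845, 0.2722, 0.0415]), 0.0) (array([0.0844, 0.2722, 0.1315]), 0.0)
```

Call:
{"fn": "jog_arm", "kwargs": {
  "steps": [0.0, 0.015, 0.04, 0, 0, 0.0, 0.03, 0.085, 0, 0, 0.0, 0.045, 0.13, 0, 0, 0.0, 0.06, 0.175, 0, 0, 0.0, 0.075, 0.22, 0, 0, 0.0, 0.085, 0.265, 0.02, 0, 0.0, 0.085, 0.272, 0.06, 0, 0.0, 0.085, 0.272, 0.1, 0, 0.0, 0.085, 0.272, 0.12, 0, 0.0, 0.085, 0.272, 0.12, 0]
}}

```text
clock: 8.5
position: [0.4479, 0.2823, 0.1189]
ee_rot: [-0.003, 1.0, -0.002, -0.003]
ft_force: [0.3, 0.1, 0.3]
grip_width: -0.001
```

```bash
python3 - <<'E'
from h import *
import pickle
o=manip.get_obs();print(o["position"],o["ft_force"],o["grip_width"])
for n in("wrist","scene"):
    c=manip.calibration(n);q,d=manip.camera(n);cv2.imwrite(f"pics/{n}6.png",q[:,:,::-1] if n=="wrist" else cv2.resize(q[110:230,290:450,::-1],None,fx=4,fy=4));pickle.dump(c,open(f"pics/{n}6.pkl","wb"))
E
```

```text
[0.44785781 0.28225193 0.11894166] [0.28132921 0.09570862 0.26926313] -0.0007714081234406711
```

View pics/wrist6.png

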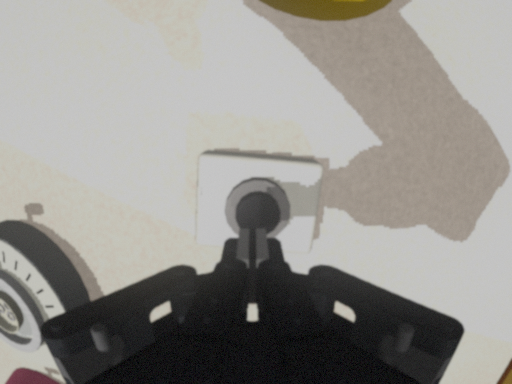

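View pics/scene6.png

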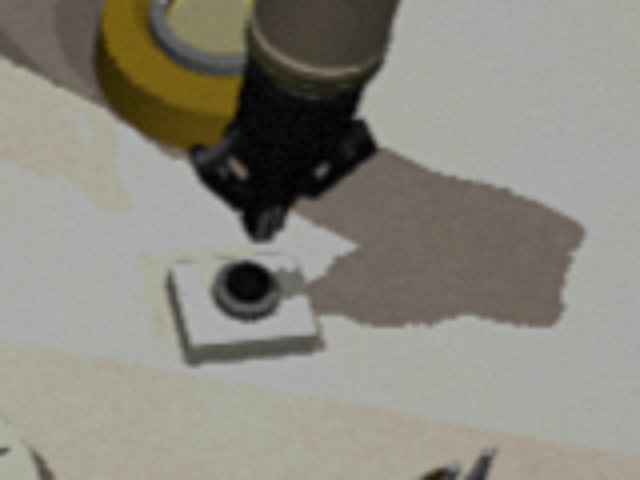

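```bash
python3 - <<'E'
from h import *
import pickle
c=pickle.load(open("pics/wrist6.pkl","rb"));u0,v0=225,175
g=cv2.imread("pics/wrist6.png").max(2)
print(wray([[259,209],[259,193],[237,211],[281,211]],.05,c).round(4))
print(wray([[258,210],[201,153],[322,163]],.03,c).round(4))
print(shift([.45,.284,.075]))
E
```

```text
[[0.4434 0.2871 0.05  ]
 [0.432  0.287  0.05  ]
 [0.4449 0.272  0.05  ]
 [0.4448 0.3024 0.05  ]]
[[0.4506 0.2869 0.03  ]
 [0.4072 0.2447 0.03  ]
 [0.4138 0.3341 0.03  ]]
(array([-0.0002,  0.0004,  0.0476]), 0.0)
```

The views place the button at about (0.448, 0.285). I'll lower to just above it and then press in small steps, watching the force.

Call:
{"fn": "jog_arm", "kwargs": {
  "steps": [0.0, 0.001, 0.001, 0.01, 0, 0.0, 0.001, 0.001, 0.02, 0, 0.0, 0.001, 0.001, 0.03, 0, 0.0, 0.001, 0.001, 0.04, 0, 0.0, 0.001, 0.001, 0.047, 0, 0.0, 0.001, 0.001, 0.05, 0, 0.0, 0.001, 0.001, 0.05, 0, 0.0, 0.001, 0.001, 0.05, 0, 0.0, 0.001, 0.001, 0.05, 0, 0.0, 0.001, 0.001, 0.05, 0]
}}

```text
clock: 9.6
position: [0.4493, 0.2849, 0.0726]
ee_rot: [-0.003, 1.0, 0.0, 0.0]
ft_force: [-1.1, 0.5, 0.6]
grip_width: -0.0
```

```bash
python3 - <<'E'
from h import *
o=manip.get_obs();print(o["position"],o["ft_force"])
q,d=manip.camera("wrist");cv2.imwrite("pics/w7.png",cv2.resize(q[120:280,150:360,::-1],None,fx=3,fy=3))
q,d=manip.camera("scene");cv2.imwrite("pics/s7.png",cv2.resize(q[110:230,290:450,::-1],None,fx=4,fy=4))
E
```

```text
[0.44934415 0.2848838  0.07261462] [-1.12121846  0.47678545  0.6261598 ]
```

View pics/w7.png

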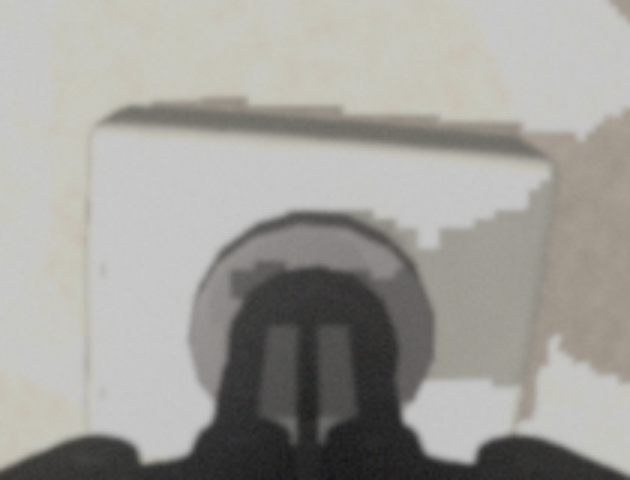

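View pics/s7.png

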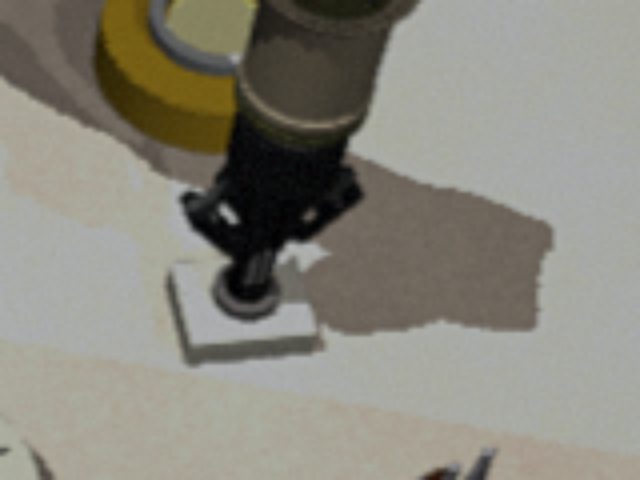

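The fingertips are centred over the button. I'll press down slowly.

Call:
{"fn": "jog_arm", "kwargs": {
  "steps": [0.0, 0, 0, 0.001, 0, 0.0, 0, 0, 0.002, 0, 0.0, 0, 0, 0.003, 0, 0.0, 0, 0, 0.004, 0, 0.0, 0, 0, 0.005, 0, 0.0, 0, 0, 0.006, 0, 0.0, 0, 0, 0.007, 0, 0.0, 0, 0, 0.008, 0, 0.0, 0, 0, 0.008, 0, 0.0, 0, 0, 0.008, 0]
}}

```text
clock: 10.7
position: [0.4491, 0.2848, 0.0643]
ee_rot: [-0.003, 1.0, -0.0, 0.0]
ft_force: [-1.7, -2.0, 4.1]
grip_width: -0.001
```

Call:
{"fn": "jog_arm", "kwargs": {
  "steps": [0.0, 0, 0, 0.0005, 0, 0.0, 0, 0, 0.001, 0, 0.0, 0, 0, 0.0015, 0, 0.0, 0, 0, 0.002, 0, 0.0, 0, 0, 0.0025, 0, 0.0, 0, 0, 0.003, 0, 0.0, 0, 0, 0.003, 0, 0.0, 0, 0, 0.003, 0, 0.0, 0, 0, 0.003, 0, 0.0, 0, 0, 0.003, 0]
}}

```text
clock: 11.7
position: [0.4492, 0.2849, 0.0628]
ee_rot: [-0.003, 1.0, -0.001, 0.0]
ft_force: [-7.6, -7.4, 26.2]
grip_width: -0.002
```

The button has bottomed out: 26 N with the motion stopped. I'll come up part of the way to check that the spring force falls with travel.

Call:
{"fn": "jog_arm", "kwargs": {
  "steps": [0.0, 0, 0, -0.001, 0, 0.0, 0, 0, -0.002, 0, 0.0, 0, 0, -0.003, 0, 0.0, 0, 0, -0.004, 0, 0.0, 0, 0, -0.0045, 0, 0.0, 0, 0, -0.0045, 0, 0.0, 0, 0, -0.0045, 0, 0.0, 0, 0, -0.0045, 0, 0.0, 0, 0, -0.0045, 0, 0.0, 0, 0, -0.0045, 0]
}}

```text
clock: 12.7
position: [0.4492, 0.2848, 0.0658]
ee_rot: [-0.003, 1.0, -0.0, 0.0]
ft_force: [-0.2, -1.2, 4.2]
grip_width: -0.002
```

```bash
python3 - <<'E'
from h import *
print(manip.get_obs()["ft_force"],manip.get_obs()["position"])
E
```

```text
[-0.18847241 -1.22159247  4.16435266] [0.44916558 0.28476014 0.06576213]
```

At 3 mm above the stop the force is still about 4 N, so a spring is travelling under the tip, not a rigid contact with the collar. Now I release it and go up.

Call:
{"fn": "jog_arm", "kwargs": {
  "steps": [0.0, 0, 0, -0.005, 0, 0.0, 0, 0, -0.01, 0, 0.0, 0, 0, -0.02, 0, 0.0, 0, 0, -0.04, 0, 0.0, 0, 0, -0.07, 0, 0.0, 0, 0, -0.1, 0, 0.0, 0, 0, -0.14, 0, 0.0, 0, 0, -0.17, 0, 0.0, 0, 0, -0.17, 0, 0.0, 0, 0, -0.17, 0]
}}

```text
clock: 13.7
position: [0.4492, 0.2849, 0.2365]
ee_rot: [-0.003, 1.0, 0.0, 0.001]
ft_force: [-0.3, -0.6, -0.6]
grip_width: -0.001
```

```bash
python3 - <<'E'
from h import *
o=manip.get_obs();print(o["position"],o["ft_force"])
q,d=manip.camera("wrist");cv2.imwrite("pics/w8.png",q[:,:,::-1])
q,d=manip.camera("scene");cv2.imwrite("pics/s8.png",cv2.resize(q[150:290,180:390,::-1],None,fx=3.7,fy=3.7,interpolation=cv2.INTER_CUBIC))
u,v=351,180
print(np.median(d[v-2:v+4,u-2:u+4]),np.median(np.load("pics/scene0.npy")[v-2:v+4,u-2:u+4]))
E
```

```text
[0.44924821 0.28488163 0.23648564] [-0.32546714 -0.61840631 -0.64685854]
1.4047105 1.4052945
```

View pics/s8.png

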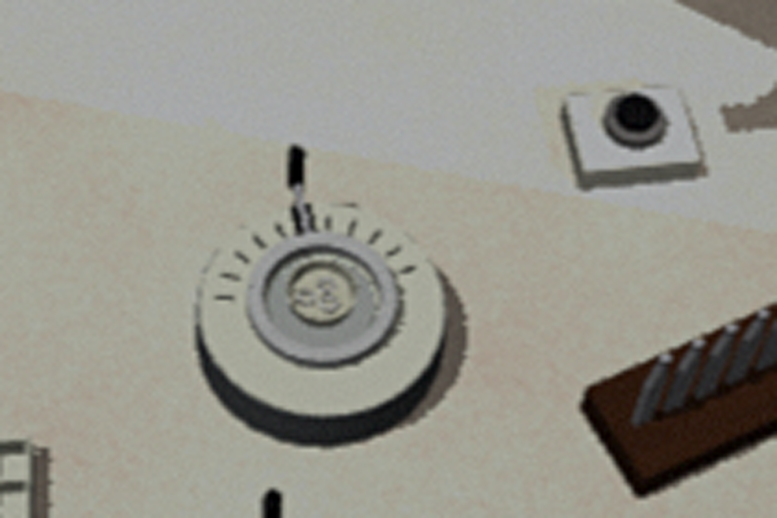

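View pics/w8.png

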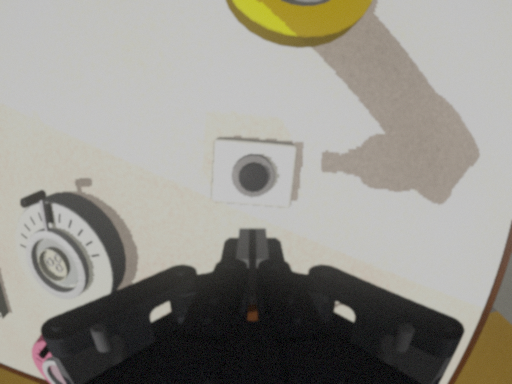

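The button is up again at its starting depth, the bar is still over the mark, the dish is in place and the robot is clear. I'm handing in.

```bash
python3 -c "
from workcell import manip
print(manip.hand_in())"
```

```text
the job is handed in; nothing more can be done
None
```

I set the iris lever over the broad mark, pressed the button fully down, let it come back up, and handed the job in at about 14 s. The hand-in gives no verdict.

- **Lever:** I straddled the post with the jaws at 16 mm opening and led it along its arc from about 108° to 180°. In the wrist view taken after release, the bar sat centred over the broad mark, under 1 mm off. The last scene view shows it unchanged.
- **Button:** I pressed with the shut fingertips until it hit its stop, with 26 N on the stop. About 3 mm above the stop the force was still about 4 N, so the tip was pressing the sprung button, not the collar. Afterwards its depth in the scene camera was within 1 mm of the start (1.4047 m against 1.4053 m).
- **Other objects:** The dish looks unmoved in the last scene view. I went near none of the jar, plier block and band tray, but took no final position measurement of any of these. At hand-in the arm was clear of everything.

Two measurements disagreed slightly:

- **Wrist camera scale:** it read radii about 4 % small, so I used it for angles only.
- **Button position:** the cameras differed by a few millimetres. I settled it with a close view just before pressing.

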